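# Shut the sound desk down after the show

## Task

The show is over: shut the sound desk down without a thump in the loudspeakers. First sweep a fingertip along the power box so that its five rocker switches go off one after another, the one at the pilot-lamp end (the amplifiers) first. Only when all are off put the two loose microphones away: press each one from above into an empty place of the clip rack until it has snapped fully down in both clips, head the same way as the microphone that is already there, and leave everything else where it stands.

Things in the scene. Friction and masses are not known exactly. Their poses are not given: they have to be found in the camera images.
- bank: grey steel power box fixed to the table, 250 mm (its x) x 92 (y) x 50 high, origin at the centre of the underside, z up. Five grey plastic rocker switches side by side on top, one row along x, 37 mm apart: rocker1 at x -74 mm, rocker5 at +74, all at y 0. Amber pilot lamp on top at the rocker1 end (x -110, y -24 mm, 10 mm high); a cable gland sticks 16 mm out of the other end.
- row (a point): point on the power box at the crest of the middle rocker when level (bank x 0, y 0, 58 mm above the table). Each rocker is a paddle 34 mm wide along the row, 46 mm long across it (y -23 to +23 mm); its crest is 8 mm wide, then its flanks slope down 29 degrees for 13 mm each way along the row, so that a fingertip sliding along the row rides on to it and tips it.
- off_end (a point): point on the power box at y = +23 mm beside rocker3, 58 mm above the table: the end of the rocker that goes down to switch off. At the start (on) these +y halves stand raised, the -y halves, next to the small amber lenses, are down. Off, the crest lies 4 mm below 58 at this end and 2.7 mm below at y = 15 mm.
- rocker1 (a joint): rocker 1 of 5 (1 = pilot-lamp end): tilt in rad, -0.18 = on, 0 = level, +0.18 = off (half on the box's +y side down). Polished and slippery; about 3 N at its end tips it (some 5 N of push along the row when slid on to); past level it snaps over by itself and stays.
- rocker2 (a joint): rocker 2 of 5 (1 = pilot-lamp end): tilt in rad, -0.18 = on, 0 = level, +0.18 = off (half on the box's +y side down). Polished and slippery; about 3 N at its end tips it (some 5 N of push along the row when slid on to); past level it snaps over by itself and stays.
- rocker3 (a joint): rocker 3 of 5 (1 = pilot-lamp end): tilt in rad, -0.18 = on, 0 = level, +0.18 = off (half on the box's +y side down). Polished and slippery; about 3 N at its end tips it (some 5 N of push along the row when slid on to); past level it snaps over by itself and stays.
- rocker4 (a joint): rocker 4 of 5 (1 = pilot-lamp end): tilt in rad, -0.18 = on, 0 = level, +0.18 = off (half on the box's +y side down). Polished and slippery; about 3 N at its end tips it (some 5 N of push along the row when slid on to); past level it snaps over by itself and stays.
- rocker5 (a joint): rocker 5 of 5 (1 = pilot-lamp end): tilt in rad, -0.18 = on, 0 = level, +0.18 = off (half on the box's +y side down). Polished and slippery; about 3 N at its end tips it (some 5 N of push along the row when slid on to); past level it snaps over by itself and stays.
- rack: microphone rack fixed to the table: plywood base 120 mm (its x) x 206 (y) x 8, two wooden rails across it along y at x -42 and +42 mm (16 mm wide, tops 28 mm high), each with three steel spring clips; origin at the centre of the underside, z up. Three places 70 mm apart along y; a microphone lies level in a place, along x, held by both clips. Between the rails 68 mm are free for fingers.
- place1 (a point): centre of rack place 1 (rack y -70 mm), empty: where the handle's middle lies when snapped in, 51 mm above the table; axes as the rack's. Clips 14 mm wide at x -42 and +42 mm; jaws flare to a 38 mm mouth 72 mm above the table, 20 mm between lips 12 mm above this point. Pressed straight down the handle spreads them and snaps in (about 10 N for both).
- place2 (a point): centre of rack place 2 (rack y 0 mm), empty: where the handle's middle lies when snapped in, 51 mm above the table; axes as the rack's. Clips 14 mm wide at x -42 and +42 mm; jaws flare to a 38 mm mouth 72 mm above the table, 20 mm between lips 12 mm above this point. Pressed straight down the handle spreads them and snaps in (about 10 N for both).
- place3 (a point): centre of rack place 3 (rack y 70 mm), taken by mic_c, its head to the rack's +x: where the handle's middle lies when snapped in, 51 mm above the table; axes as the rack's. Clips 14 mm wide at x -42 and +42 mm; jaws flare to a 38 mm mouth 72 mm above the table, 20 mm between lips 12 mm above this point. Pressed straight down the handle spreads them and snaps in (about 10 N for both).
- mic_a_mid (a point): middle of the handle of a loose hand-held microphone lying on the table, 198 mm long, 0.3 kg; x axis towards its head. Black round handle 30 mm across from x -80 (tail) to +55 mm, six-sided ring 48 mm across flats (x 62 to 72), mesh head 50 mm across, to x +117. It rests on ring and tail, sloping 4 degrees up to the head, this point 19.5 mm up. Centre of mass within 15 mm of it.
- mic_a_head (a point): centre of the head of that microphone, 92.5 mm ahead of the middle of the handle
- mic_b_mid (a point): middle of the handle of a loose hand-held microphone lying on the table, 198 mm long, 0.3 kg; x axis towards its head. Black round handle 30 mm across from x -80 (tail) to +55 mm, six-sided ring 48 mm across flats (x 62 to 72), mesh head 50 mm across, to x +117. It rests on ring and tail, sloping 4 degrees up to the head, this point 19.5 mm up. Centre of mass within 15 mm of it.
- mic_b_head (a point): centre of the head of that microphone, 92.5 mm ahead of the middle of the handle
- mic_c_mid (a point): middle of the handle of the third microphone (same kind), already in place 3 of the rack; leave it there
- tape: small roll of black electrical tape lying flat, 64 mm across, 19 mm high; it lies between the two loose microphones; loose bystander, origin at the centre of its underside
- gaffer: big roll of grey cloth tape lying flat, 110 mm across, 50 mm high; loose bystander, origin at the centre of its underside
- water: glass water bottle standing, 64 mm across, 210 mm high; loose bystander, origin at the centre of its underside
- mug: white mug standing, 80 mm across plus its handle, 95 mm high; loose bystander, origin at the centre of its underside
- glass: drinking glass standing, 68 mm across, 100 mm high; loose bystander, origin at the centre of its underside
- phone: black phone lying flat, 150 x 72 x 9 mm, its long side along its own x; loose bystander, origin at the centre of its underside

How it is judged:
By the outcome, as a careful person would: the job done as asked, in the order asked, and still so for the second after the job is handed in, with the robot touching nothing.
It also fails if it takes over 72 s, if anything falls off the work surface, if the arm or the gripper's body presses on something with over 40 N, if the wrist force passes 120 N, or if a joint passes its speed limit or range.

## Robot

A 6-joint arm with a two-finger parallel gripper is mounted at the origin on the work surface. World frame = base frame: x ahead of the robot, y to its left, z up, the work surface at z = 0. Lengths are in m, angles in rad, forces in N, time in s.
With the tool pointing down it reaches from about 0.375 to 0.9 m from the base axis. Payload 3.1 kg.
Tool frame: the origin (TCP) lies on the centre line of the jaws, within the pads' length; the fingertips stand robot.tip_reach ahead of it and the grasp point (between the pads) lies 8 mm behind it (robot.tip_reach is the distance from the TCP to the fingertips, in m); z points along the fingers, y is the line along which they close (so a half turn about z gives the same grasp; the last joint's range is limited). The gripper opens to 87 mm and grips with 3 to 60 N. Pads are 19 mm wide; open, the fingers measure 117 mm over their backs; the gripper's body (75 mm by 190 mm) begins 51 mm behind the grasp point.
Start: joints at [1.107, 0.527, 1.433, -0, 1.181, -0.178], TCP at [0.176, 0.6, 0.234] pointing down, gripper open.
Joint ranges: [-3.08, 3.08], [-0.75, 2.2], [0.22, 2.44], [-1.43, 4.57], [0, 2.65], [-2.85, 2.85]. Speed limits (rad/s): [2.79, 2.79, 3.14, 3.14, 3.14, 3.14].

## Interface

Orientations are given as a unit quaternion [x, y, z, w].
In Python, from rig import robot gives the robot as it stands.
- The arm moves only by the tool jog_arm, never from a script. Its argument "motion" is one flat list of numbers, 7 for each row, row after row: the shift along the tool's x, y, z scaled (see below), then the turn, a rotation vector about the tool's x, y, z scaled (see below), then the gripper's target within -1 to 1 (shut at 1, half-way at 0, fully open at -1). In form: [x, y, z, rx, ry, rz, hand, x, y, z, rx, ry, rz, hand, ...]. A call has 1 to 12 rows; each row shifts and turns the commanded pose from where the row before left it, along the tool's axes as they then stand; what a row does not reach is not made up. The controller multiplies each number of a shift by 4 cm and each number of a turn by 4 degrees. A row lasts 1/8 s, in which the tool goes at most 62.5 mm and 10.7 degrees, less where a joint would pass 70% of its speed; a pose out of reach is approached as far as the arm can. A call with a number of a shift or a turn outside -1 to 1 is refused whole. A call with a gripper value outside its range is refused whole. The fingers move at their own pace and stop on an object; "grip_force" is the grip in N (left out, the last holds). Time passes only in rows, so rows that do not move let the fingers close. It gives the time, the measured TCP pose, the force, the opening and the grip force at its end, in the units of the state.
- robot.get_obs(): the state, without advancing time (a new reading comes with each control period).
- robot.camera(name): name is "scene" or "top"; returns the picture (480x640x3 uint8, blue, green, red); there is no depth.
- robot.calibration(name): a dict with "fx", "fy", "cx", "cy" (pixels), "R" (3x3) and "t" (3): a world point X has camera coordinates R X + t. Camera axes: x right, y down, z forward; pixel columns grow to the right and rows downward; lengths in m; the calibration is good to about 2 mm. A picture is of the moment at which its call begins. calibration takes no time and is no camera call.
- robot.hand_in(): hands the job in; it is judged then, once.
The state is a dict: "time": time; "q": joint angles; "joint_velocities": joint speeds; "joint_torque": joint torques, N m; "position": TCP position; "tool_rot": TCP orientation; "ft_force": force on the tool from outside, world axes, zero at the start; "moment": the same for the moment, N m; "grip_width": finger opening in m; "grip_force": force on a finger pad.
Only numpy, scipy, OpenCV 4.12 (cv2) and the standard library are available. Lean on these libraries where they do the work, as an engineer would, in place of code of your own. Each camera call takes 0.05 s, during which the arm holds its last target. There are 200 camera calls.

## Working session

There is one attempt and no reset: what is moved stays moved. The work goes in short steps, Python scripts to look and compute and a tool call to move; the robot and the scene stay as the last step left them, time stands still between calls to the robot, and variables do not carry over. Pictures are saved under pics/ and viewed, at most 10 in all, crops included, and the job is handed in when it is done.

Besides the shell and the picture viewer there is one more tool, called after ">>>" as name(argument=value, ...) on one line, values as JSON. jog_arm: Moves the arm, as the interface text tells. Shifts and turns lie within -1 to 1; 1 stands for 4 cm of shift or 4 degrees of turn. Its arguments: {"type":"object","properties":{"motion":{"type":"array","items":{"type":"number"}},"grip_force":{"type":"number"}},"required":["motion"]}

```bash
mkdir -p pics
python3 - <<'E'
from rig import robot
import cv2
for n in("scene","top"):
    cv2.imwrite(f"pics/{n}0.png",robot.camera(n))
    c=robot.calibration(n);print(n,c)
o=robot.get_obs();print(o["position"],o["tool_rot"],robot.tip_reach,o["time"],o["grip_width"])
E
```

```text
scene {'fx': 561.7727986459215, 'fy': 561.7727986459215, 'cx': 323.56558410083994, 'cy': 245.79575711050342, 'R': array([[ 0.00915909,  0.99985443, -0.01439532],
       [ 0.65450892, -0.0168781 , -0.75586586],
       [-0.7559988 , -0.00249882, -0.65456824]]), 't': array([ 0.00751836, -0.2831921 ,  1.80973206])}
top {'fx': 520.6130091941062, 'fy': 520.6130091941062, 'cx': 319.6160221304574, 'cy': 232.88755126402793, 'R': array([[ 8.36432869e-05, -9.99954130e-01,  9.57760890e-03],
       [-9.88926096e-01, -1.50411462e-03, -1.48401194e-01],
       [ 1.48408793e-01, -9.45913462e-03, -9.88880860e-01]]), 't': array([-0.03677011,  0.50801987,  1.2098088 ])}
[0.17588934 0.59907933 0.23266487] [ 1.42396982e-01  9.89809140e-01 -9.31064006e-04 -3.15175886e-04] 0.011 0.1 0.08685065250150689
```

View pics/scene0.png

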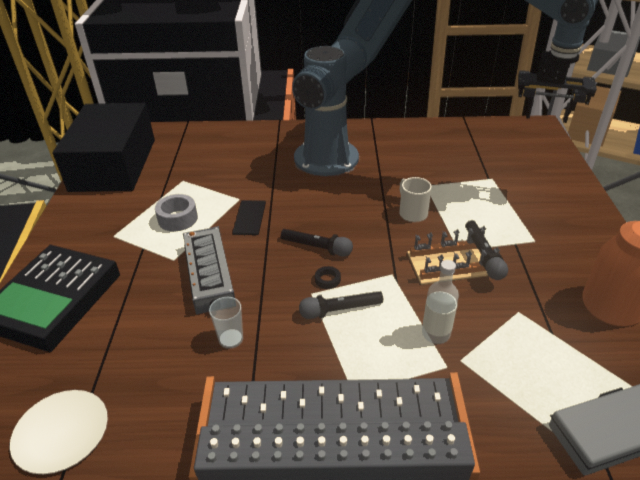

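View pics/top0.png

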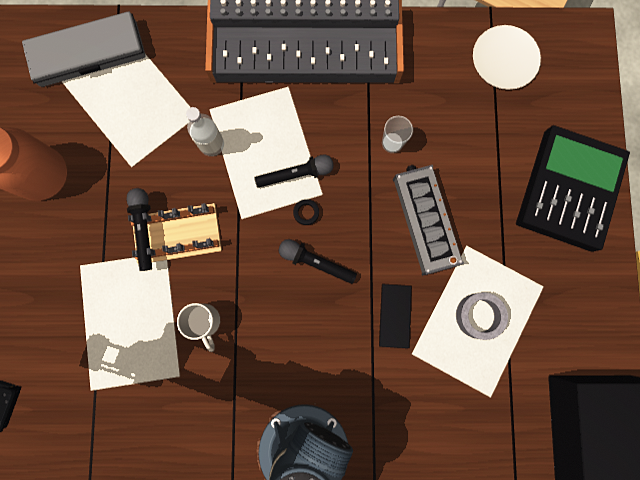

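Scene: the bank spans about (397–460, 165–272) in top, with its lamp at (453,260). The rack is at (175,232) with mic_c on its left, heading up. The mics are near (290,175), head right, and (320,262), head upper left. Tape is at (307,212). Next I'll enlarge the bank and the rack with the mics.

```bash
python3 - <<'E'
import cv2,numpy as np
i=cv2.imread("pics/top0.png")
a=cv2.resize(i[155:285,385:475],None,fx=4.4,fy=4.4,interpolation=cv2.INTER_CUBIC)
cv2.imwrite("pics/bank.png",a)
b=cv2.resize(i[140:290,120:370],None,fx=3.2,fy=3.2,interpolation=cv2.INTER_CUBIC)
cv2.imwrite("pics/mics.png",b)
E
cat > h.py <<'E'
from rig import robot
import numpy as np
def ray(n,u,v,z):
    c=robot.calibration(n);R,t=c["R"],c["t"]
    o=-R.T@t;d=R.T@np.array([(u-c["cx"])/c["fx"],(v-c["cy"])/c["fy"],1]);return o+d*(z-o[2])/d[2]
def proj(n,X):
    c=robot.calibration(n);p=c["R"]@np.array(X)+c["t"];return p[0]/p[2]*c["fx"]+c["cx"],p[1]/p[2]*c["fy"]+c["cy"]
E
```

```text
(no output)
```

View pics/bank.png

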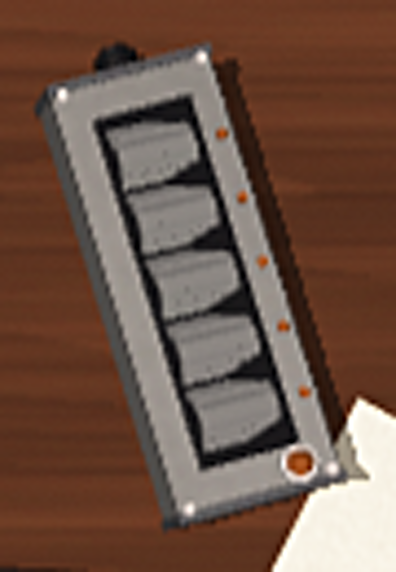

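View pics/mics.png

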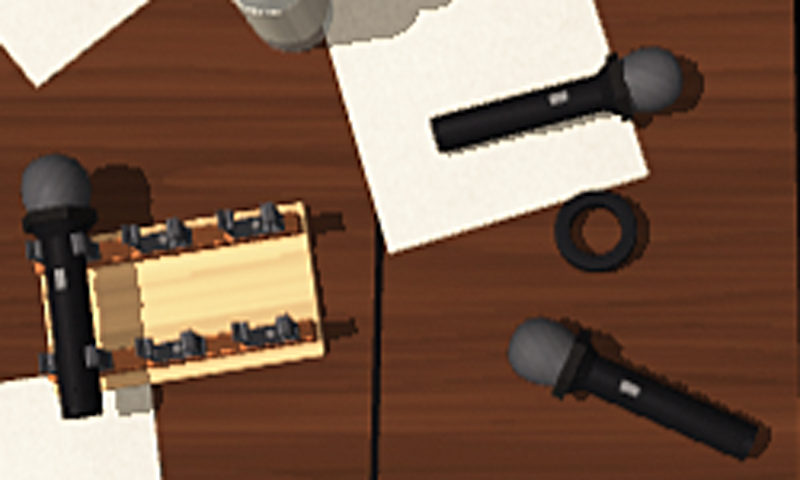

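The bank crop shows screws at (62,95), (202,57), (333,468), (189,511), the lamp at (300,462) and the gland at (115,58). The raised halves of the rockers are on the left (+y).
The mics crop shows the heads of mic_c at (56,187), A at (650,80) and B at (541,351), with tails at (82,415), (441,135) and (757,440). The rack clips of places 2 and 1 are at (157,237)/(172,347) and (252,220)/(267,331).

Run:
```python
from h import *
np.set_printoptions(precision=4,suppress=True)
B=lambda u,v,z:ray("top",385+u/4.4,155+v/4.4,z)
M=lambda u,v,z:ray("top",120+u/3.2,140+v/3.2,z)
s=[B(*p,.051) for p in((62,95),(202,57),(333,468),(189,511))]
c=np.mean(s,0);d=(s[0]+s[1]-s[2]-s[3])/2;print("bank",c,np.linalg.norm(d),np.degrees(np.arctan2(d[1],d[0])))
l=[B(*p,.051) for p in((222,133),(242,198),(263,262),(284,327),(305,393))]
e=l[0]-l[4];print("lens",np.linalg.norm(e),np.degrees(np.arctan2(e[1],e[0])),l[2],"lamp",B(300,462,.058))
for n,h,t,zh,zt in(("A",(650,80),(441,135),.026,.014),("B",(541,351),(757,440),.026,.014),("C",(56,187),(82,415),.051,.051)):
    H,T=M(*h,zh),M(*t,zt);e=H-T;L=np.linalg.norm(e);print(n,"head",H,"L(172)",L,"yaw",np.degrees(np.arctan2(e[1],e[0])),"mid",H-e/L*.0925)
cl=[M(*p,.06) for p in((157,237),(172,347),(252,220),(267,331))]
print("p2",(cl[0]+cl[1])/2,"p1",(cl[2]+cl[3])/2,"len .084",np.linalg.norm(cl[0]-cl[1]),np.linalg.norm(cl[2]-cl[3]),[np.degrees(np.arctan2(*(a-b)[1::-1])) for a,b in((cl[0],cl[1]),(cl[2],cl[3]))])
k=[M(303,202,.008),M(323,354,.008)];print("rack right edge",k,np.linalg.norm(k[0]-k[1]),np.degrees(np.arctan2(*(k[0]-k[1])[1::-1])))
print("tape",M(596,231,.0095),"bottle",ray("scene",440,333,0),"glass",ray("scene",230,338,0),"mug",ray("scene",415,212,0))
```

```text
bank [ 0.5409 -0.2985  0.051 ] 0.2361285557741869 15.470096052841763
lens 0.1489783748332299 15.60145161497828 [ 0.5509 -0.3354  0.051 ] lamp [ 0.4412 -0.3495  0.058 ]
A head [ 0.6794 -0.0451  0.026 ] L(172) 0.16717975466060947 yaw -75.78925372690198 mid [0.6567 0.0443 0.0194]
B head [0.4689 0.0371 0.026 ] L(172) 0.17614651696917805 yaw 67.951319582421 mid [ 0.4342 -0.0485  0.0197]
C head [0.5886 0.3986 0.051 ] L(172) 0.17243559459489868 yaw 9.266627788269645 mid [0.4973 0.3837 0.051 ]
p2 [0.5083 0.312  0.06  ] p1 [0.5207 0.2429 0.06  ] len .084 0.08293522264821244 0.08384790636866833 [np.float64(10.02029827745844), np.float64(9.47711818697315)]
rack right edge [array([0.5866, 0.2227, 0.008 ]), array([0.4685, 0.204 , 0.008 ])] 0.11957695660582233 9.020319046292315
tape [ 0.5639 -0.0037  0.0095] bottle [ 0.7361  0.2454 -0.    ] glass [ 0.7405 -0.2226  0.    ] mug [0.2932 0.2482 0.    ]
```

```bash
cat > plan.py <<'E'
# plan rows from the commanded pose (kept in cmd.json) through waypoints (pos, yaw of tool x deg, pitch deg about tool y, rows, hand)
import json,os,sys
import numpy as np
from scipy.spatial.transform import Rotation as Ro, Slerp
def rot(yaw,pitch=0): return Ro.from_euler('z',yaw,degrees=True)*Ro.from_euler('x',180,degrees=True)*Ro.from_euler('y',pitch,degrees=True)
def load():
    if os.path.exists("cmd.json"):
        d=json.load(open("cmd.json"));return np.array(d["p"]),Ro.from_quat(d["q"])
    return np.array([.176,.6,.234]),Ro.from_quat([0.142397,0.989809,-.0009,-.0003])
def plan(wps):
    p,R=load();rows=[]
    for P,yaw,pitch,n,h in wps:
        P=np.array(P);T=rot(yaw,pitch)
        for k in range(n,0,-1):
            dp=np.round(R.inv().apply((P-p)/k)/.04,2);dr=np.round((R.inv()*T).as_rotvec(degrees=True)/k/4,2)
            rows.append([*dp,*dr,h]);assert max(abs(dp).max(),abs(dr).max())<=1,(dp,dr,n)
            p=p+R.apply(dp*.04);R=R*Ro.from_rotvec(dr*4,degrees=True)
    json.dump({"p":list(p),"q":list(R.as_quat())},open("cmd.json","w"))
    for i in range(0,len(rows),12):print("["+",".join("%g"%(x+0) for r in rows[i:i+12] for x in r)+"]\n")
E
python3 - <<'E'
from plan import *
plan([((.45,.25,.234),130,0,12,1),((.428,-.309,.12),105.5,0,16,1),((.428,-.309,.0676),105.5,0,4,1)])
E
```

```text
[-0.75,-0.54,0,0,0,0.7,1,-0.78,-0.5,0,0,0,0.7,1,-0.8,-0.46,0,0,0,0.7,1,-0.82,-0.42,0,0,0,0.7,1,-0.84,-0.38,0,0,0,0.7,1,-0.86,-0.34,0,0,0,0.7,1,-0.88,-0.3,0,0,0,0.7,1,-0.89,-0.26,0,-0.01,0,0.7,1,-0.9,-0.21,0,0,0,0.7,1,-0.91,-0.17,0,-0.01,0,0.7,1,-0.92,-0.12,0,0,0,0.7,1,-0.93,-0.07,0.01,-0.01,0.01,0.71,1]

[-0.65,-0.59,0.18,0,0,0.38,1,-0.66,-0.57,0.18,0,0,0.38,1,-0.68,-0.55,0.18,0,0,0.38,1,-0.69,-0.53,0.18,0,0,0.38,1,-0.71,-0.52,0.18,0,0,0.38,1,-0.72,-0.5,0.18,0,0,0.38,1,-0.73,-0.48,0.18,0,0,0.38,1,-0.74,-0.46,0.18,0,0,0.38,1,-0.76,-0.44,0.18,0,0,0.39,1,-0.77,-0.42,0.17,0,0,0.38,1,-0.78,-0.4,0.18,0,0,0.39,1,-0.79,-0.37,0.17,0,0,0.38,1]

[-0.8,-0.35,0.18,0,0,0.39,1,-0.81,-0.33,0.17,0,0,0.38,1,-0.81,-0.31,0.18,0,0,0.39,1,-0.83,-0.29,0.17,0,0,0.38,1,0,0,0.33,0,0,0,1,0,0,0.33,0,0,0,1,0,0,0.33,0,0,0,1,0,0,0.32,0,0,0,1]
```

>>> jog_arm(motion=[-0.75,-0.54,0,0,0,0.7,1,-0.78,-0.5,0,0,0,0.7,1,-0.8,-0.46,0,0,0,0.7,1,-0.82,-0.42,0,0,0,0.7,1,-0.84,-0.38,0,0,0,0.7,1,-0.86,-0.34,0,0,0,0.7,1,-0.88,-0.3,0,0,0,0.7,1,-0.89,-0.26,0,-0.01,0,0.7,1,-0.9,-0.21,0,0,0,0.7,1,-0.91,-0.17,0,-0.01,0,0.7,1,-0.92,-0.12,0,0,0,0.7,1,-0.93,-0.07,0.01,-0.01,0.01,0.71,1])

```text
time: 1.6
position: [0.4505, 0.2487, 0.2328]
tool_rot: [0.423, 0.906, 0.001, -0.0]
ft_force: [0.1, 0.9, 0.8]
grip_width: 0.001
grip_force: 0.0
```

>>> jog_arm(motion=[-0.65,-0.59,0.18,0,0,0.38,1,-0.66,-0.57,0.18,0,0,0.38,1,-0.68,-0.55,0.18,0,0,0.38,1,-0.69,-0.53,0.18,0,0,0.38,1,-0.71,-0.52,0.18,0,0,0.38,1,-0.72,-0.5,0.18,0,0,0.38,1,-0.73,-0.48,0.18,0,0,0.38,1,-0.74,-0.46,0.18,0,0,0.38,1,-0.76,-0.44,0.18,0,0,0.39,1,-0.77,-0.42,0.17,0,0,0.38,1,-0.78,-0.4,0.18,0,0,0.39,1,-0.79,-0.37,0.17,0,0,0.38,1])

```text
time: 3.1
position: [0.4333, -0.1708, 0.1462]
tool_rot: [0.562, 0.827, 0.001, -0.0]
ft_force: [0.5, 0.1, 0.4]
grip_width: 0.0006
grip_force: 0.0
```

>>> jog_arm(motion=[-0.8,-0.35,0.18,0,0,0.39,1,-0.81,-0.33,0.17,0,0,0.38,1,-0.81,-0.31,0.18,0,0,0.39,1,-0.83,-0.29,0.17,0,0,0.38,1,0,0,0.33,0,0,0,1,0,0,0.33,0,0,0,1,0,0,0.33,0,0,0,1,0,0,0.32,0,0,0,1])

```text
time: 4.1
position: [0.4283, -0.308, 0.065]
tool_rot: [0.605, 0.796, 0.001, -0.001]
ft_force: [0.0, 0.5, 0.5]
grip_width: 0.0007
grip_force: 0.0
```

>>> jog_arm(motion=[0,0,-0.05,0,0,0,1,0,0,0,0,0,0,1,0,0.22,0,0,0,0,1,0,0.22,0,0,0,0,1,0,0.22,0,0,0,0,1,0,0.22,0,0,0,0,1])

```text
time: 4.85
position: [0.4633, -0.2998, 0.0683]
tool_rot: [0.605, 0.796, 0.001, 0.0]
ft_force: [0.7, 0.6, -0.3]
grip_width: 0.0008
grip_force: 0.0
```

Run:
```python
from h import *
import cv2
i=robot.camera("top");j=robot.camera("scene")
a=cv2.resize(i[155:285,385:475],None,fx=4.4,fy=4.4,interpolation=cv2.INTER_CUBIC)
b=cv2.resize(j[220:320,170:250],(458,572),interpolation=cv2.INTER_CUBIC)
cv2.imwrite("pics/sw1.png",np.hstack([a[:,:330],b]))
```

```text
(no output)
```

View pics/sw1.png

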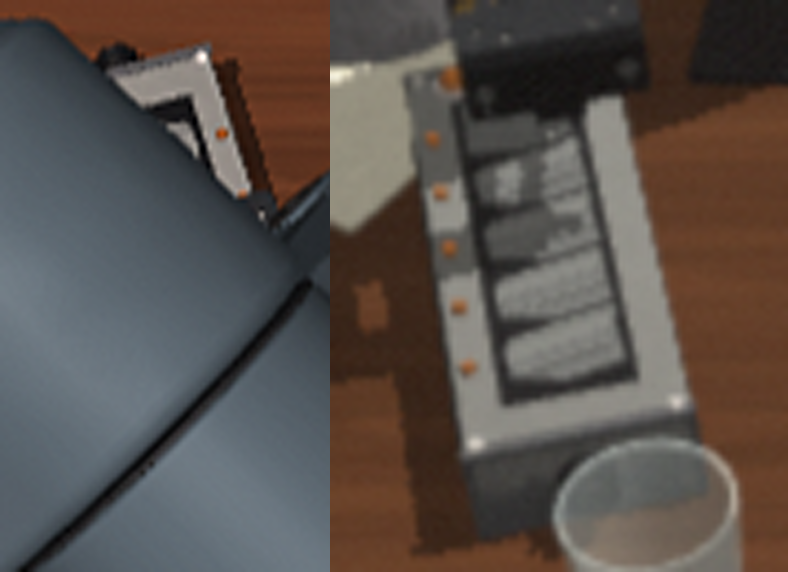

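In the scene view the fingertip is at the near end of the row. Rocker 1 may be tipped, and the other rockers are still on. I'll continue.

>>> jog_arm(motion=[0,0.22,0.01,0,0,0,1,0,0.22,0.01,0,0,0,1,0,0.22,0,0,0,0,1,0,0.22,0,0,0,0,1,0,0.22,0,0,0,0,1])

```text
time: 5.58
position: [0.5054, -0.2879, 0.0674]
tool_rot: [0.605, 0.796, 0.001, -0.0]
ft_force: [-0.2, -0.6, 2.3]
grip_width: 0.0006
grip_force: 1.0
```

>>> jog_arm(motion=[0,0.22,0,0,0,0,1,0,0.22,0,0,0,0,1,0,0.22,0,0,0,0,1,0,0.22,0,0,0,0,1,0,0.22,0,0,0,0,1,0,0.22,0,0,0,0,1,0,0.22,0,0,0,0,1])

```text
time: 6.45
position: [0.5639, -0.2714, 0.0673]
tool_rot: [0.605, 0.796, 0.001, -0.001]
ft_force: [-1.5, 0.6, 2.6]
grip_width: 0.0005
grip_force: 1.4
```

>>> jog_arm(motion=[0,0.22,0,0,0,0,1,0,0.22,0,0,0,0,1,0,0.22,0,0,0,0,1,0,0.22,0,0,0,0,1,0,0.22,0,0,0,0,1,0,0.22,0,0,0,0,1,0,0.22,0,0,0,0,1,0,0.22,0,0,0,0,1,0,0,-0.8,0,0,0,1,0,0,-0.8,0,0,0,1])

```text
time: 7.7
position: [0.632, -0.2525, 0.1313]
tool_rot: [0.605, 0.796, 0.001, -0.001]
ft_force: [0.4, -1.0, -0.4]
grip_width: 0.0
grip_force: 0.0
```

Run:
```python
from h import *
import cv2
j=robot.camera("scene")
b=cv2.resize(j[210:320,165:255],(468,572),interpolation=cv2.INTER_CUBIC)
cv2.imwrite("pics/sw2.png",b)
```

```text
(no output)
```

View pics/sw2.png

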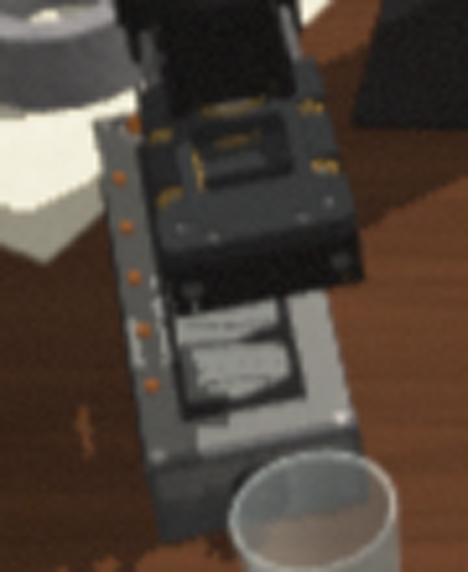

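The arm hides rockers 1–3, and rockers 4–5 look different now. I'll check the whole row once the arm is clear, above mic A.

Run:
```python
from plan import *
json.dump({"p":[.6315,-.2526,.1328],"q":list(rot(105.5).as_quat())},open("cmd.json","w"))
plan([((.6567,.0443,.11),104.2,-4,12,-.38)])
```

```text
[0.58,0.22,0.05,0,-0.08,0.03,-0.38,0.58,0.21,0.04,0,-0.08,0.03,-0.38,0.58,0.21,0.04,0,-0.08,0.03,-0.38,0.58,0.21,0.04,0,-0.08,0.03,-0.38,0.59,0.21,0.03,0,-0.09,0.03,-0.38,0.59,0.21,0.03,0,-0.08,0.02,-0.38,0.59,0.21,0.03,0,-0.09,0.03,-0.38,0.59,0.21,0.02,0,-0.08,0.02,-0.38,0.59,0.21,0.02,0,-0.09,0.03,-0.38,0.58,0.21,0.02,0,-0.08,0.02,-0.38,0.59,0.2,0.02,0.01,-0.09,0.03,-0.38,0.59,0.2,0.01,0,-0.08,0.02,-0.38]
```

>>> jog_arm(motion=[0.58,0.22,0.05,0,-0.08,0.03,-0.38,0.58,0.21,0.04,0,-0.08,0.03,-0.38,0.58,0.21,0.04,0,-0.08,0.03,-0.38,0.58,0.21,0.04,0,-0.08,0.03,-0.38,0.59,0.21,0.03,0,-0.09,0.03,-0.38,0.59,0.21,0.03,0,-0.08,0.02,-0.38,0.59,0.21,0.03,0,-0.09,0.03,-0.38,0.59,0.21,0.02,0,-0.08,0.02,-0.38,0.59,0.21,0.02,0,-0.09,0.03,-0.38,0.58,0.21,0.02,0,-0.08,0.02,-0.38,0.59,0.2,0.02,0.01,-0.09,0.03,-0.38,0.59,0.2,0.01,0,-0.08,0.02,-0.38])

```text
time: 9.25
position: [0.6571, 0.0453, 0.1088]
tool_rot: [0.614, 0.789, -0.02, 0.027]
ft_force: [-0.7, 0.9, -0.2]
grip_width: 0.0598
grip_force: 0.0
```

Run:
```python
from h import *
import cv2
i=robot.camera("top");j=robot.camera("scene")
cv2.imwrite("pics/t3.png",i)
a=cv2.resize(i[155:285,385:475],None,fx=4.4,fy=4.4,interpolation=cv2.INTER_CUBIC)
b=cv2.resize(j[220:320,170:250],(404,572),interpolation=cv2.INTER_CUBIC)
cv2.imwrite("pics/sw3.png",np.hstack([a,b]))
print(robot.get_obs()["position"])
```

```text
[0.65667809 0.04707838 0.10859304]
```

View pics/sw3.png

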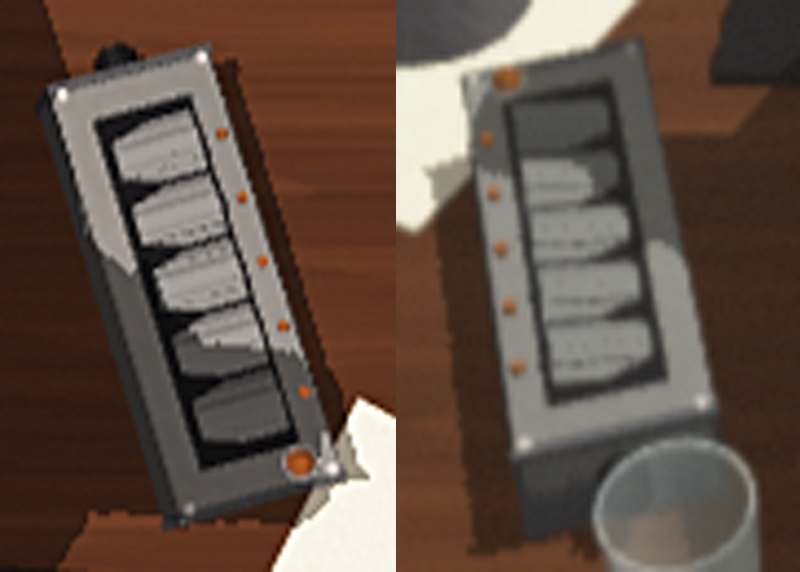

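All five rockers now have their wide (raised) end on the lens side, so all are off. Next I'll grasp mic A.

Run:
```python
from plan import *
plan([((.6567,.0443,.017),104.2,-4,6,-.38),((.6567,.0443,.017),104.2,-4,5,1),((.6567,.0443,.16),104.2,-4,5,1)])
plan([((.56,.13,.16),135,0,8,1),((.509,.3145,.16),189.4,0,14,1)])
```

```text
[0.03,0,0.39,0,0,0,-0.38,0.03,0,0.39,0,0,0,-0.38,0.02,0,0.38,0,0,0,-0.38,0.03,0,0.39,0,0,0,-0.38,0.02,0,0.38,0,0,0,-0.38,0.03,0,0.39,0,0,0,-0.38,0,0,0,0,0,0,1,0,0,0,0,0,0,1,0,0,0,0,0,0,1,0,0,0,0,0,0,1,0,0,0,0,0,0,1,-0.05,0,-0.71,0,0,0,1]

[-0.05,0,-0.71,0,0,0,1,-0.05,0,-0.72,0,0,0,1,-0.05,0,-0.71,0,0,0,1,-0.05,0,-0.72,0,0,0,1]

[0.33,-0.23,-0.02,-0.03,0.12,-0.96,1,0.35,-0.2,-0.02,-0.03,0.12,-0.96,1,0.36,-0.18,-0.02,-0.03,0.12,-0.96,1,0.37,-0.16,-0.02,-0.04,0.12,-0.96,1,0.38,-0.13,-0.01,-0.03,0.12,-0.96,1,0.39,-0.1,-0.01,-0.04,0.12,-0.96,1,0.4,-0.08,-0.01,-0.04,0.13,-0.97,1,0.4,-0.05,0,-0.03,0.12,-0.96,1,0.3,0.17,0,0,0,-0.97,1,0.28,0.19,0,0,0,-0.97,1,0.27,0.21,0,0,0,-0.97,1,0.26,0.22,0,0,0,-0.97,1]

[0.24,0.24,0,0,0,-0.97,1,0.22,0.26,0,0,0,-0.97,1,0.21,0.27,0,0,0,-0.97,1,0.19,0.29,0,0,0,-0.97,1,0.17,0.3,0,0,0,-0.97,1,0.15,0.31,0,0,0,-0.97,1,0.13,0.32,0,0,0,-0.98,1,0.1,0.32,0,0,0,-0.97,1,0.08,0.33,0,0,0,-0.98,1,0.06,0.34,0,0,0,-0.97,1]
```

>>> jog_arm(motion=[0.03,0,0.39,0,0,0,-0.38,0.03,0,0.39,0,0,0,-0.38,0.02,0,0.38,0,0,0,-0.38,0.03,0,0.39,0,0,0,-0.38,0.02,0,0.38,0,0,0,-0.38,0.03,0,0.39,0,0,0,-0.38,0,0,0,0,0,0,1,0,0,0,0,0,0,1,0,0,0,0,0,0,1,0,0,0,0,0,0,1,0,0,0,0,0,0,1], grip_force=40)

```text
time: 10.72
position: [0.657, 0.0443, 0.0169]
tool_rot: [0.614, 0.789, -0.02, 0.028]
ft_force: [-0.8, 0.2, 2.5]
grip_width: 0.029
grip_force: 40.0
```

>>> jog_arm(motion=[-0.05,0,-0.71,0,0,0,1,-0.05,0,-0.71,0,0,0,1,-0.05,0,-0.72,0,0,0,1,-0.05,0,-0.71,0,0,0,1,-0.05,0,-0.72,0,0,0,1])

```text
time: 11.35
position: [0.6559, 0.0441, 0.1593]
tool_rot: [0.614, 0.789, -0.021, 0.026]
ft_force: [0.4, -0.6, -3.1]
grip_width: 0.0289
grip_force: 40.0
```

>>> jog_arm(motion=[0.33,-0.23,-0.02,-0.03,0.12,-0.96,1,0.35,-0.2,-0.02,-0.03,0.12,-0.96,1,0.36,-0.18,-0.02,-0.03,0.12,-0.96,1,0.37,-0.16,-0.02,-0.04,0.12,-0.96,1,0.38,-0.13,-0.01,-0.03,0.12,-0.96,1,0.39,-0.1,-0.01,-0.04,0.12,-0.96,1,0.4,-0.08,-0.01,-0.04,0.13,-0.97,1,0.4,-0.05,0,-0.03,0.12,-0.96,1,0.3,0.17,0,0,0,-0.97,1,0.28,0.19,0,0,0,-0.97,1,0.27,0.21,0,0,0,-0.97,1,0.26,0.22,0,0,0,-0.97,1])

```text
time: 12.85
position: [0.545, 0.1827, 0.1589]
tool_rot: [0.253, 0.967, 0.001, -0.0]
ft_force: [-0.4, -0.2, -2.7]
grip_width: 0.0291
grip_force: 40.0
```

>>> jog_arm(motion=[0.24,0.24,0,0,0,-0.97,1,0.22,0.26,0,0,0,-0.97,1,0.21,0.27,0,0,0,-0.97,1,0.19,0.29,0,0,0,-0.97,1,0.17,0.3,0,0,0,-0.97,1,0.15,0.31,0,0,0,-0.97,1,0.13,0.32,0,0,0,-0.98,1,0.1,0.32,0,0,0,-0.97,1,0.08,0.33,0,0,0,-0.98,1,0.06,0.34,0,0,0,-0.97,1])

```text
time: 14.1
position: [0.5083, 0.3145, 0.159]
tool_rot: [-0.083, 0.997, 0.001, -0.0]
ft_force: [-0.3, -0.7, -2.8]
grip_width: 0.0288
grip_force: 40.0
```

Run:
```python
from h import *
import cv2
i=robot.camera("top");j=robot.camera("scene")
a=cv2.resize(i[140:290,110:310],(480,360),interpolation=cv2.INTER_CUBIC)
b=cv2.resize(j[170:310,380:540],(320,280),interpolation=cv2.INTER_CUBIC)
b=np.vstack([b,np.zeros((80,320,3),np.uint8)])
cv2.imwrite("pics/a4.png",np.hstack([a,b]));cv2.imwrite("pics/s4f.png",j);print(robot.get_obs()["position"])
```

```text
[0.50811192 0.31524847 0.15904971]
```

View pics/a4.png

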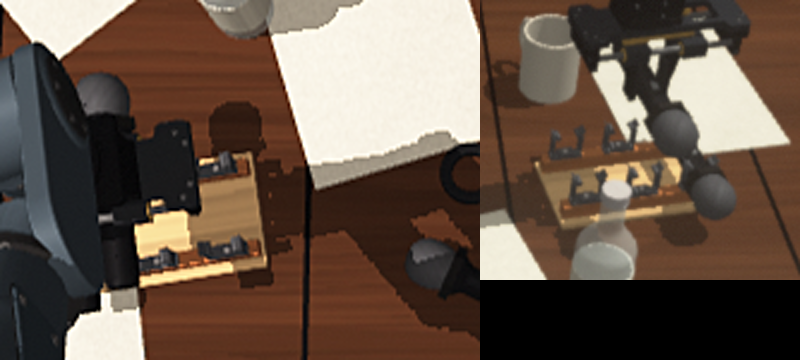

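The mic is held level over place 2 (head at crop (676,132)). In the scene view, place 1 clip lips are at about (554,140)/(582,137) and (575,188)/(606,182), and place 2 lips at (607,135)/(632,128) and (632,181)/(660,175). I'll check these against my place estimates.

Run:
```python
from h import *
np.set_printoptions(precision=1,suppress=True)
y=np.radians(9.4);ux=np.array([np.cos(y),np.sin(y),0]);uy=np.array([-np.sin(y),np.cos(y),0])
C=lambda p:((p[0]-380)*2+480,(p[1]-170)*2)
for n,p in(("p1",(.521,.245,0)),("p2",(.509,.3145,0))):
  for a in(-.042,.042):
    print(n,a,[np.array(C(proj("scene",np.array(p)+a*ux+b*uy+[0,0,.072]))) for b in(-.019,.019)])
print("head",np.array(C(proj("scene",np.array([.5083,.3148,.1616])+.0925*ux))))
```

```text
p1 -0.042 [array([552.3, 131.2]), array([581.7, 127.5])]
p1 0.042 [array([573.2, 175.7]), array([603.9, 171.7])]
p2 -0.042 [array([606.6, 124.1]), array([635.6, 120.4])]
p2 0.042 [array([629.9, 168. ]), array([660.2, 164. ])]
head [673.3 135. ]
```

>>> jog_arm(motion=[0,0,0.6,0,0,0,1,0,0,0.6,0,0,0,1,0,0,0.5,0,0,0,1,0,0,0.2,0,0,0,1,0,0,0.2,0,0,0,1,0,0,0.2,0,0,0,1,0,0,0.2,0,0,0,1,0,0,0,0,0,0,1])

```text
time: 15.2
position: [0.511, 0.3149, 0.0603]
tool_rot: [-0.082, 0.997, 0.001, 0.003]
ft_force: [2.2, 0.5, -2.0]
grip_width: 0.0287
grip_force: 40.0
```

>>> jog_arm(motion=[0,0,0.1,0,0,0,1,0,0,0.1,0,0,0,1,0,0,0.06,0,0,0,1,0,0,0.05,0,0,0,1,0,0,0,0,0,0,1])

```text
time: 15.82
position: [0.5081, 0.3142, 0.0481]
tool_rot: [-0.082, 0.997, 0.0, -0.001]
ft_force: [-1.9, -2.0, 6.3]
grip_width: 0.0291
grip_force: 40.0
```

>>> jog_arm(motion=[0,0,0.04,0,0,0,1,0,0,0,0,0,0,1])

```text
time: 16.08
position: [0.5081, 0.3142, 0.048]
tool_rot: [-0.082, 0.997, 0.001, -0.0]
ft_force: [-4.8, -3.6, 15.9]
grip_width: 0.029
grip_force: 40.0
```

Run:
```python
from plan import *
json.dump({"p":[.509,.3145,.046],"q":list(rot(189.4).as_quat())},open("cmd.json","w"))
plan([((.509,.3145,.046),189.4,0,3,-.15),((.509,.3145,.14),189.4,0,4,-.15),((.5,.25,.14),170,0,5,-.15)])
plan([((.4342,-.0485,.1),67.95,4,27,-.38)])
plan([((.4342,-.0485,.017),67.95,4,6,-.38)])
```

```text
[0,0,0,0,0,0,-0.15,0,0,0,0,0,0,-0.15,0,0,0,0,0,0,-0.15,0,0,-0.59,0,0,0,-0.15,0,0,-0.59,0,0,0,-0.15,0,0,-0.59,0,0,0,-0.15,0,0,-0.58,0,0,0,-0.15,0.1,-0.31,0,0,0,0.97,-0.15,0.08,-0.32,0,0,0,0.97,-0.15,0.05,-0.32,0,0,0,0.97,-0.15,0.03,-0.32,0,0,0,0.97,-0.15,0.01,-0.33,0,0,0,0.97,-0.15]

[0.01,-0.28,0.04,-0.03,0.03,0.94,-0.38,-0.01,-0.28,0.04,-0.03,0.03,0.94,-0.38,-0.03,-0.28,0.04,-0.03,0.03,0.94,-0.38,-0.04,-0.28,0.03,-0.03,0.03,0.95,-0.38,-0.06,-0.28,0.03,-0.03,0.03,0.94,-0.38,-0.08,-0.27,0.03,-0.03,0.03,0.95,-0.38,-0.1,-0.27,0.03,-0.03,0.03,0.94,-0.38,-0.12,-0.26,0.03,-0.03,0.03,0.94,-0.38,-0.13,-0.25,0.03,-0.03,0.03,0.95,-0.38,-0.15,-0.24,0.03,-0.04,0.03,0.94,-0.38,-0.16,-0.23,0.03,-0.04,0.03,0.95,-0.38,-0.18,-0.22,0.03,-0.04,0.03,0.94,-0.38]

[-0.19,-0.21,0.03,-0.03,0.03,0.95,-0.38,-0.21,-0.2,0.03,-0.04,0.03,0.94,-0.38,-0.22,-0.18,0.03,-0.04,0.03,0.95,-0.38,-0.23,-0.17,0.02,-0.04,0.02,0.94,-0.38,-0.24,-0.15,0.02,-0.03,0.02,0.95,-0.38,-0.25,-0.13,0.02,-0.03,0.03,0.94,-0.38,-0.26,-0.12,0.02,-0.04,0.03,0.95,-0.38,-0.27,-0.1,0.02,-0.03,0.02,0.94,-0.38,-0.27,-0.08,0.02,-0.04,0.03,0.95,-0.38,-0.28,-0.06,0.02,-0.03,0.02,0.94,-0.38,-0.28,-0.05,0.02,-0.04,0.03,0.95,-0.38,-0.28,-0.03,0.02,-0.03,0.02,0.94,-0.38]

[-0.28,-0.01,0.02,-0.04,0.03,0.95,-0.38,-0.29,0.01,0.03,-0.03,0.02,0.94,-0.38,-0.28,0.03,0.02,-0.04,0.03,0.95,-0.38]

[-0.02,0,0.35,0,0,0,-0.38,-0.03,0,0.34,0,0,0,-0.38,-0.02,0,0.35,0,0,0,-0.38,-0.03,0,0.34,0,0,0,-0.38,-0.02,0,0.35,0,0,0,-0.38,-0.03,0,0.34,0,0,0,-0.38]
```

>>> jog_arm(motion=[0,0,0,0,0,0,-0.15,0,0,0,0,0,0,-0.15,0,0,0,0,0,0,-0.15,0,0,-0.59,0,0,0,-0.15,0,0,-0.59,0,0,0,-0.15,0,0,-0.59,0,0,0,-0.15,0,0,-0.58,0,0,0,-0.15,0.1,-0.31,0,0,0,0.97,-0.15,0.08,-0.32,0,0,0,0.97,-0.15,0.05,-0.32,0,0,0,0.97,-0.15,0.03,-0.32,0,0,0,0.97,-0.15,0.01,-0.33,0,0,0,0.97,-0.15])

```text
time: 17.58
position: [0.5, 0.2494, 0.1392]
tool_rot: [0.088, 0.996, 0.001, 0.0]
ft_force: [0.2, 0.2, -0.0]
grip_width: 0.0505
grip_force: 0.0
```

>>> jog_arm(motion=[0.01,-0.28,0.04,-0.03,0.03,0.94,-0.38,-0.01,-0.28,0.04,-0.03,0.03,0.94,-0.38,-0.03,-0.28,0.04,-0.03,0.03,0.94,-0.38,-0.04,-0.28,0.03,-0.03,0.03,0.95,-0.38,-0.06,-0.28,0.03,-0.03,0.03,0.94,-0.38,-0.08,-0.27,0.03,-0.03,0.03,0.95,-0.38,-0.1,-0.27,0.03,-0.03,0.03,0.94,-0.38,-0.12,-0.26,0.03,-0.03,0.03,0.94,-0.38,-0.13,-0.25,0.03,-0.03,0.03,0.95,-0.38,-0.15,-0.24,0.03,-0.04,0.03,0.94,-0.38,-0.16,-0.23,0.03,-0.04,0.03,0.95,-0.38,-0.18,-0.22,0.03,-0.04,0.03,0.94,-0.38])

```text
time: 19.08
position: [0.471, 0.1167, 0.1217]
tool_rot: [0.466, 0.885, 0.015, -0.011]
ft_force: [0.0, -0.9, -0.2]
grip_width: 0.06
grip_force: 0.0
```

>>> jog_arm(motion=[-0.19,-0.21,0.03,-0.03,0.03,0.95,-0.38,-0.21,-0.2,0.03,-0.04,0.03,0.94,-0.38,-0.22,-0.18,0.03,-0.04,0.03,0.95,-0.38,-0.23,-0.17,0.02,-0.04,0.02,0.94,-0.38,-0.24,-0.15,0.02,-0.03,0.02,0.95,-0.38,-0.25,-0.13,0.02,-0.03,0.03,0.94,-0.38,-0.26,-0.12,0.02,-0.04,0.03,0.95,-0.38,-0.27,-0.1,0.02,-0.03,0.02,0.94,-0.38,-0.27,-0.08,0.02,-0.04,0.03,0.95,-0.38,-0.28,-0.06,0.02,-0.03,0.02,0.94,-0.38,-0.28,-0.05,0.02,-0.04,0.03,0.95,-0.38,-0.28,-0.03,0.02,-0.03,0.02,0.94,-0.38])

```text
time: 20.58
position: [0.4415, -0.0162, 0.104]
tool_rot: [0.771, 0.636, 0.028, -0.019]
ft_force: [0.3, 0.2, -0.2]
grip_width: 0.0597
grip_force: 0.0
```

>>> jog_arm(motion=[-0.28,-0.01,0.02,-0.04,0.03,0.95,-0.38,-0.29,0.01,0.03,-0.03,0.02,0.94,-0.38,-0.28,0.03,0.02,-0.04,0.03,0.95,-0.38,0,0,0,0,0,0,-0.38])

```text
time: 21.08
position: [0.4343, -0.0493, 0.0988]
tool_rot: [0.829, 0.557, 0.03, -0.02]
ft_force: [0.7, -0.2, 0.4]
grip_width: 0.0598
grip_force: 0.0
```

Run:
```python
from h import *
import cv2
i=robot.camera("top");j=robot.camera("scene")
a=cv2.resize(i[140:290,120:320],(480,360),interpolation=cv2.INTER_CUBIC)
b=cv2.resize(j[170:350,260:540],(560,360)[0:2],interpolation=cv2.INTER_CUBIC)[:, -320:]
c=cv2.resize(j[170:350,260:420],(320,360),interpolation=cv2.INTER_CUBIC)
cv2.imwrite("pics/b5.png",np.hstack([a[:,:400],b]));cv2.imwrite("pics/t5f.png",i);cv2.imwrite("pics/s5f.png",j);print(robot.get_obs()["position"])
```

```text
[ 0.43432811 -0.04851312  0.09895609]
```

View pics/b5.png

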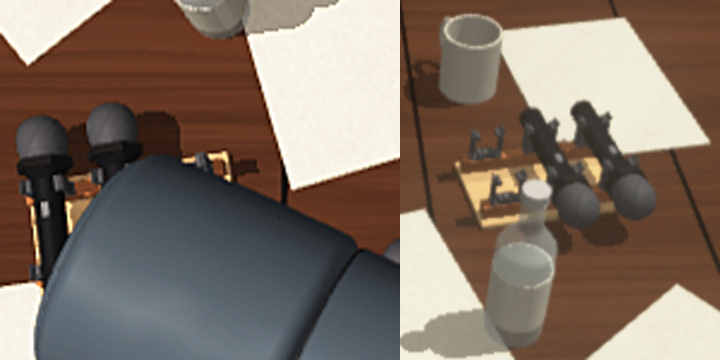

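Mic A sits in place 2, parallel to mic_c with its head the same way (heads at (112,128) and (43,140) in the left crop). Next I'll grasp B.

Run:
```python
from plan import *
plan([((.4342,-.0485,.16),67.95,4,5,1)])
plan([((.521,.245,.16),9.4,0,16,1)])
```

```text
[0.05,0,-0.71,0,0,0,1,0.05,0,-0.71,0,0,0,1,0.05,0,-0.71,0,0,0,1,0.05,0,-0.72,0,0,0,1,0.05,0,-0.71,0,0,0,1]

[0.47,-0.05,0.03,-0.03,-0.06,0.91,1,0.47,-0.08,0.03,-0.03,-0.06,0.91,1,0.47,-0.11,0.03,-0.03,-0.06,0.92,1,0.46,-0.14,0.03,-0.03,-0.06,0.91,1,0.45,-0.16,0.02,-0.03,-0.06,0.92,1,0.44,-0.19,0.02,-0.03,-0.06,0.91,1,0.42,-0.22,0.02,-0.03,-0.06,0.92,1,0.41,-0.25,0.02,-0.03,-0.05,0.91,1,0.39,-0.27,0.02,-0.03,-0.06,0.92,1,0.37,-0.3,0.01,-0.03,-0.05,0.91,1,0.36,-0.32,0.01,-0.03,-0.05,0.92,1,0.33,-0.34,0.01,-0.03,-0.06,0.91,1]

[0.31,-0.36,0.01,-0.04,-0.05,0.92,1,0.29,-0.38,0.01,-0.03,-0.06,0.91,1,0.26,-0.4,0,-0.04,-0.05,0.92,1,0.24,-0.42,0,-0.03,-0.06,0.91,1]
```

>>> jog_arm(motion=[-0.02,0,0.35,0,0,0,-0.38,-0.03,0,0.34,0,0,0,-0.38,-0.02,0,0.35,0,0,0,-0.38,-0.03,0,0.34,0,0,0,-0.38,-0.02,0,0.35,0,0,0,-0.38,-0.03,0,0.34,0,0,0,-0.38,0,0,0,0,0,0,1,0,0,0,0,0,0,1,0,0,0,0,0,0,1,0,0,0,0,0,0,1,0,0,0,0,0,0,1])

```text
time: 22.55
position: [0.4338, -0.0481, 0.0163]
tool_rot: [0.829, 0.559, 0.03, -0.02]
ft_force: [-2.1, 0.6, 3.2]
grip_width: 0.0289
grip_force: 40.0
```

>>> jog_arm(motion=[0.05,0,-0.71,0,0,0,1,0.05,0,-0.71,0,0,0,1,0.05,0,-0.71,0,0,0,1,0.05,0,-0.72,0,0,0,1,0.05,0,-0.71,0,0,0,1])

```text
time: 23.18
position: [0.4341, -0.0487, 0.1595]
tool_rot: [0.829, 0.558, 0.03, -0.02]
ft_force: [-0.2, -0.0, -3.3]
grip_width: 0.0292
grip_force: 40.0
```

>>> jog_arm(motion=[0.47,-0.05,0.03,-0.03,-0.06,0.91,1,0.47,-0.08,0.03,-0.03,-0.06,0.91,1,0.47,-0.11,0.03,-0.03,-0.06,0.92,1,0.46,-0.14,0.03,-0.03,-0.06,0.91,1,0.45,-0.16,0.02,-0.03,-0.06,0.92,1,0.44,-0.19,0.02,-0.03,-0.06,0.91,1,0.42,-0.22,0.02,-0.03,-0.06,0.92,1,0.41,-0.25,0.02,-0.03,-0.05,0.91,1,0.39,-0.27,0.02,-0.03,-0.06,0.92,1,0.37,-0.3,0.01,-0.03,-0.05,0.91,1,0.36,-0.32,0.01,-0.03,-0.05,0.92,1,0.33,-0.34,0.01,-0.03,-0.06,0.91,1])

```text
time: 24.68
position: [0.4988, 0.172, 0.1589]
tool_rot: [0.978, 0.207, 0.007, -0.006]
ft_force: [-0.1, 0.4, -3.6]
grip_width: 0.029
grip_force: 40.0
```

>>> jog_arm(motion=[0.31,-0.36,0.01,-0.04,-0.05,0.92,1,0.29,-0.38,0.01,-0.03,-0.06,0.91,1,0.26,-0.4,0,-0.04,-0.05,0.92,1,0.24,-0.42,0,-0.03,-0.06,0.91,1,0,0,0,0,0,0,1])

```text
time: 25.3
position: [0.5212, 0.2456, 0.159]
tool_rot: [0.997, 0.083, 0.001, -0.001]
ft_force: [-0.1, -0.4, -4.1]
grip_width: 0.0291
grip_force: 40.0
```

>>> jog_arm(motion=[0,0,0.6,0,0,0,1,0,0,0.6,0,0,0,1,0,0,0.5,0,0,0,1,0,0,0.2,0,0,0,1,0,0,0.2,0,0,0,1,0,0,0.2,0,0,0,1,0,0,0.2,0,0,0,1,0,0,0,0,0,0,1])

```text
time: 26.3
position: [0.5229, 0.2452, 0.0602]
tool_rot: [0.997, 0.082, 0.002, -0.001]
ft_force: [2.4, 1.2, -2.8]
grip_width: 0.0293
grip_force: 40.0
```

>>> jog_arm(motion=[0,0,0.1,0,0,0,1,0,0,0.1,0,0,0,1,0,0,0.06,0,0,0,1,0,0,0.05,0,0,0,1,0,0,0.03,0,0,0,1,0,0,0,0,0,0,1])

```text
time: 27.05
position: [0.5201, 0.2447, 0.0475]
tool_rot: [0.997, 0.082, -0.0, -0.001]
ft_force: [-3.4, -0.6, 9.3]
grip_width: 0.0293
grip_force: 40.0
```

>>> jog_arm(motion=[0,0,0.04,0,0,0,1,0,0,0,0,0,0,1,0,0,0,0,0,0,-0.15,0,0,0,0,0,0,-0.15,0,0,0,0,0,0,-0.15,0,0,-0.6,0,0,0,-0.15,0,0,-0.6,0,0,0,-0.15,0,0,-0.8,0,0,0,-0.15,0,0,-0.8,0,0,0,-0.15,0,0,-0.8,0,0,0,-0.15])

```text
time: 28.3
position: [0.5209, 0.2445, 0.1889]
tool_rot: [0.997, 0.082, 0.0, -0.001]
ft_force: [-0.2, -0.5, -0.6]
grip_width: 0.0503
grip_force: 0.0
```

>>> jog_arm(motion=[0,0.9,0,0,0,0,-0.15,0,0.9,0,0,0,0,-0.15,0,0.9,0,0,0,0,-0.15,0,0.9,0,0,0,0,-0.15,0,0.9,0,0,0,0,-0.15,0,0.9,0,0,0,0,-0.15,0,0.9,0,0,0,0,-0.15,0,0.9,0,0,0,0,-0.15,0,0,0,0,0,0,-0.15])

```text
time: 29.42
position: [0.5689, -0.042, 0.1875]
tool_rot: [0.997, 0.08, 0.001, -0.001]
ft_force: [-0.3, 0.1, -0.4]
grip_width: 0.0496
grip_force: 0.0
```

Run:
```python
from h import *
import cv2
i=robot.camera("top");j=robot.camera("scene")
t0=cv2.imread("pics/top0.png")
a=cv2.resize(i[165:285,115:245],(400,369),interpolation=cv2.INTER_CUBIC)
b=cv2.resize(j[170:310,385:535],(395,369),interpolation=cv2.INTER_CUBIC)
c=np.hstack([cv2.resize(i[100:300,180:500],(320,200)),j[190:350,160:480].copy()[:160,:]. repeat(1,0) if 0 else cv2.resize(j[190:350,160:480],(475,200))])
cv2.imwrite("pics/fin.png",np.vstack([np.hstack([a,b]),c]));print(robot.get_obs()["position"])
```

```text
[ 0.56775343 -0.03946199  0.18739408]
```

View pics/fin.png

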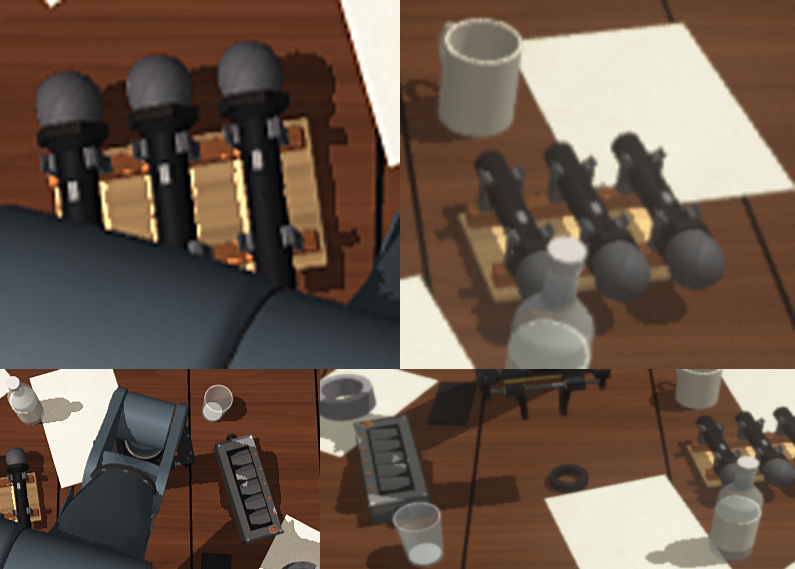

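All three mics lie parallel in their clips with heads aligned at crop (70,98), (160,82) and (252,70). The rockers are off and the bystanders haven't moved, so I'm handing in.

```bash
python3 -c "
from rig import robot
print(robot.hand_in())"
```

```text
the job is handed in; nothing more can be done
None
```

All five rockers were switched off in order, amplifiers first. Both microphones are pressed down into places 1 and 2 with heads aligned to mic_c, and the job was handed in at about 29.5 s; no verdict came back.

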